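# Change the absorber canister and pack the travel case

### The job

Swing the hasp off its catch and only then open the travel case's lid; swap the two absorber canisters, so that the fresh one from the case stands upright and centred on the mount's round metal seat and the spent one stands upright in the case bay that the fresh one came from, and stand every pot that is on the grey mat upright on the foam in the case's other bay. With everything packed, shut the lid fully and swing the hasp back flat over the catch. Leave the other things on the table where they are.

Things in the scene. Friction and masses are not known exactly. Their poses are not given: they have to be found in the camera images.
- case: (Sizes in mm.) Grey travel case fixed to the table, outer 150 (x) x 280 (y) x 95 high without its lid, walls 6. Origin: centre of its underside; x points to the lid's hinge, away from the robot; z up. A 5 thick wall at y = +30, 85 high, parts the canister bay (+y side, 138 x 101, floor at z = 6) from the pot bay (-y side, 138 x 161, foam floor at z = 30).
- bay (a point): Centre of the canister bay's floor, in the case, at case (0, 83, 6).
- foam (a point): Centre of the foam floor of the pot bay, in the case, at case (0, -53, 30). Three pots fit in a row along case y, 50 apart; fingers best close along case x there.
- lid (a joint): Lid angle in rad: 0 shut, grows as the front edge goes up, end stop at 1.75 (leaning slightly back past upright). Stiff hinge along case y: the lid stays where it is left (about 5 N at its knob moves it). Lid plate 150 x 280 x 10, top at case z = 105 when shut. It bears on nothing but the hinge's stop at 0.
- lid_knob (a point): Centre of the lid's knob: a steel bar 18 mm across and 28 long lying along case y, out in front of the lid's front edge (22 from it), toward case +y (at case -97, 85, 100 when shut). Its flat ends can be pinched by vertical fingers closing along case y, and the bar turns between the pads as the lid swings. 172 from the hinge line and, when shut, 5 above it.
- lid_hinge (a point): Point on the lid's hinge line (runs along case y) at case (75, 0, 95).
- hasp (a joint): Hasp angle in rad: 0 lying flat over the lid with its slot over the brass catch, grows as the free end swings up and over towards the robot, end stop at 2.3 (clear of the lid, leaning towards the robot). Stiff hinge along case y: it stays where it is left (about 1.5 N moves it). It clears the catch and the lid's way from about 1.4 rad.
- hasp_knob (a point): Centre of the knob at the hasp's free end: a steel bar 18 mm across and 26 long lying along case y, pinched on its flat ends like the lid's knob; 60.5 from the hinge line. With the hasp flat it is 12 above the lid's top; a line from the hinge to it is 0.13 rad above the hasp's plane.
- hasp_hinge (a point): Point on the hasp's hinge line (along case y), on the middle of the case's front wall, at case (-83, 0, 110). The hasp is a steel plate 36 wide with a slot 18 to 36 from the hinge.
- mount: Absorber mount fixed to the table, left or right of the case: a grey base plate 240 (x) x 120 (y) x 8, with the round seat, a square rubber pad free to set things down on, and at its far end a steel pipe 78 high with a gauge (53 from the seat's centre). Origin: centre of its underside, z up.
- seat (a point): Centre of the top of the mount's round aluminium seat, 72 across, flat, 18 above the table, at mount (55, 0, 18).
- pad (a point): Centre of the top of the rubber pad, 90 x 90, 10 above the table, at mount (-60, 0, 10), empty at first.
- mat: Flat grey instrument mat fixed to the table, on the other side of the case, 260 (x) x 160 (y), 3 thick. Origin: centre of its underside. The pots stand on it in a loose row along its x.
- fresh: Fresh absorber canister, two raised bands round it: clear body 56 mm across and 52 mm high, then a grey neck 30 across up to 78; 0.3 kg. Starts in the case's canister bay. Origin: centre of its underside, z up. Take it by the neck.
- spent: Spent absorber canister, smooth-sided, otherwise the same as the fresh one. Starts standing on the mount's seat. Origin: centre of its underside.
- pot1: Squat amber medicine pot, 40 mm across and 30 high, with a white cap 36 across up to 40; 60 g. Stands on the mat at first; one to three of the pots are there. Origin: centre of its underside.
- pot2: Squat amber medicine pot, 40 mm across and 30 high, with a white cap 36 across up to 40; 60 g. Stands on the mat at first; one to three of the pots are there. Origin: centre of its underside.
- pot3: Squat amber medicine pot, 40 mm across and 30 high, with a white cap 36 across up to 40; 60 g. Stands on the mat at first; one to three of the pots are there. Origin: centre of its underside.
- tape_roll: Bystander, to be left alone: white tape roll lying flat, 60 across, 20 high (mm), beyond the left-hand work place (+y), beside the far corner of the case. Origin: centre of its underside.
- spray_bottle: Bystander, to be left alone: white bottle, 52 across, 130 tall (mm), beyond the right-hand work place (-y), beside the far corner of the case. Origin: centre of its underside.
- steel_bowl: Bystander, to be left alone: steel bowl, 100 across, 40 high (mm), far to the left. Origin: centre of its underside.
- swab_jar: Bystander, to be left alone: glass jar with steel lid, 64 across, 70 tall (mm), far to the right, nearer the robot. Origin: centre of its underside.
- forceps: Bystander, to be left alone: steel forceps lying flat, 130 long (mm), far to the left, nearer the robot. Origin: centre of its underside.
- chart_board: Bystander, to be left alone: wooden chart board lying flat, 150 x 100 x 6 (mm), far to the right. Origin: centre of its underside.
Mind the look-alikes: they are no part of the job. What is shaped like the spent but pink is not meant.

How it is judged:
By the outcome, as a careful person would: the job done as asked, in the order asked, and still so for the second after the job is handed in, with the robot touching nothing.
Of pot1, pot2, pot3 only 1 to 3 are there at a start; the rules pass over those that are not, and their reading is None.
At some moment in a run one of pot1, pot2, pot3 may be knocked a few centimetres aside while the robot is not near it.
It also fails if it takes over 210 s, if anything falls off the work surface, if the arm or the gripper's body presses on something with over 40 N, if the wrist force passes 120 N, or if a joint passes its speed limit or range.

### The arm

A 6-joint arm with a two-finger parallel gripper is mounted at the origin on the work surface. World frame = base frame: x ahead of the robot, y to its left, z up, the work surface at z = 0. Lengths are in mm, angles in degrees, forces in N, time in s.
With the tool pointing down it reaches from about 350 to 850 mm from the base axis. Payload 8.1 kg.
Tool frame: the origin (TCP) lies midway between the tips of the shut fingers; the grasp point (between the pads) lies 19 mm behind it; z points along the fingers, y is the line along which they close (so a half turn about z gives the same grasp; the last joint's range is limited). The gripper opens to 85 mm and grips with 20 to 120 N. Pads are 22 mm wide; open, the fingers measure 114 mm over their backs; the gripper's body (76 mm by 85 mm) begins 54 mm behind the grasp point. The pads swing forward as they close: fully open they stand 13 mm farther back than shut.
Start: joints at [-68.491, 7.471, 85.268, -0, 87.261, -4.893], TCP at [266.819, -537.413, 231.292] pointing down, gripper open.
Joint ranges: [-169.43, 169.43], [-51.17, 129.36], [1.28, 143.12], [-76.62, 256.62], [0, 156.53], [-152.29, 152.29]. Speed limits (degrees/s): [136.94, 136.94, 159.86, 180, 180, 180].

### API

Orientations are given as [roll, pitch, yaw] about the fixed x, y, z axes, in that order (R = Rz(yaw) Ry(pitch) Rx(roll)).
In Python, from bench import sensors, optics, r gives the robot as it stands.
- The arm moves only by the tool apply_moves, never from a script. Its argument "targets" is a list of rows, each a list of 7 numbers: the shift along the tool's x, y, z in mm, then the turn, a rotation vector about the tool's x, y, z in rad, then the closure, from 0 (fully open) to 1 (shut). In form: [[x, y, z, wx, wy, wz, claw], ...]. A call has 1 to 20 rows; each row shifts and turns the commanded pose from where the row before left it, along the tool's axes as they then stand; what a row does not reach is not made up. A row lasts 1/8 s, in which the tool goes at most 62.5 mm and 10.7 degrees, less where a joint would pass 70% of its speed; a pose out of reach is approached as far as the arm can. A call is refused whole if a number of a shift passes 62.5 or a number of a turn 0.188, either way. A call with a gripper value outside its range is refused whole. The fingers move at their own pace and stop on an object; "force" is the grip in N (left out, the last holds). Time passes only in rows, so rows that do not move let the fingers close. It gives the time, the measured TCP pose, the force, the opening and the grip force at its end, in the units of the state.
- sensors.sense(): the state, without advancing time (a new reading comes with each control period).
- optics.snapshot(name): name is "scene" or "top" or "wrist"; returns the picture (420x560x3 uint8, red, green, blue); there is no depth.
- optics.get_calibration(name): a dict with "camera_matrix" (3x3 intrinsics, pixels), "pose" (4x4, takes a point from camera to world coordinates). Camera axes: x right, y down, z forward; pixel columns grow to the right and rows downward; lengths in mm; the calibration is good to about 2 mm. A picture is of the moment at which its call begins: read the wrist's pose just before it. get_calibration takes no time and is no camera call; for the wrist camera it gives the pose at the moment of the call.
- r.hand_in(): hands the job in; it is judged then, once.
The state is a dict: "time": time; "joint_pos": joint angles; "qd": joint speeds; "joint_efforts": joint torques, N m; "tool_pos": TCP position; "tcp_rot": TCP orientation; "ft_force": force on the tool from outside, world axes, zero at the start; "wrist_torque": the same for the moment, N m; "finger_gap": finger opening in mm; "grip_force": force on a finger pad.
Only numpy, scipy, OpenCV 4.12 (cv2) and the standard library are available. Lean on these libraries where they do the work, as an engineer would, in place of code of your own. Each camera call takes 0.05 s, during which the arm holds its last target. There are 200 camera calls.

## Working session

There is one attempt and no reset: what is moved stays moved. The work goes in short steps, Python scripts to look and compute and a tool call to move; the robot and the scene stay as the last step left them, time stands still between calls to the robot, and variables do not carry over. Pictures are saved under pics/ and viewed, at most 14 in all, crops included, and the job is handed in when it is done.

Besides the shell and the picture viewer there is one more tool, called as name([rows], argument=value, ...), one row to a line, values as JSON. apply_moves: Moves the arm, as the interface text tells. Its arguments: {"type":"object","properties":{"targets":{"type":"array"},"force":{"type":"number"}},"required":["targets"]}

```bash
ls; mkdir -p pics
python3 - <<'E'
from bench import sensors, optics, r
import cv2
print(sensors.sense())
for n in ("scene","top"):
    im=optics.snapshot(n); cv2.imwrite(f"pics/{n}0.png",cv2.resize(im[:,:,::-1],(800,600),interpolation=cv2.INTER_CUBIC))
    c=optics.get_calibration(n); print(n,c)
E
```

```text
pics
{'time': 0.0, 'joint_pos': array([-6.84909879e+01,  7.51527843e+00,  8.53288352e+01,  4.34814404e-04,
        8.72631176e+01, -4.89423930e+00]), 'qd': array([ 0.03006476,  0.13219851, -0.00693952,  0.04022278,  0.05011713,
        0.04883807]), 'joint_efforts': array([ 2.74446265e-04, -5.69398284e+01, -5.00548983e+01, -3.84692248e-04,
        1.50016072e-02,  6.26926453e-05]), 'tool_pos': array([ 266.6186839 , -536.88769979,  230.24693042]), 'tcp_rot': array([-1.79893197e+02, -9.58131118e-03,  2.64032213e+01]), 'ft_force': array([-0.73834812, -0.41426341,  0.43679783]), 'wrist_torque': array([ 0.02814163, -0.01613306, -0.00976203]), 'grip_force': 0.0, 'finger_gap': 85.11658194001764}
scene {'camera_matrix': array([[411.00008767,   0.        , 287.1232041 ],
       [  0.        , 411.00008767, 207.97828697],
       [  0.        ,   0.        ,   1.        ]]), 'pose': array([[ 5.60383392e-01,  5.63435392e-01, -6.07051080e-01,
         1.17257389e+03],
       [ 8.27933089e-01, -3.61348943e-01,  4.28898288e-01,
        -4.63390267e+02],
       [ 2.22992092e-02, -7.42945153e-01, -6.68980751e-01,
         8.04630697e+02],
       [ 0.00000000e+00,  0.00000000e+00,  0.00000000e+00,
         1.00000000e+00]])}
top {'camera_matrix': array([[455.62556552,   0.        , 280.23569755],
       [  0.        , 455.62556552, 213.85375826],
       [  0.        ,   0.        ,   1.        ]]), 'pose': array([[ 2.70379519e-02, -9.95671139e-01,  8.89265514e-02,
         3.85681447e+02],
       [-9.99343538e-01, -2.90687823e-02, -2.16217210e-02,
         9.04844842e+00],
       [ 2.41131101e-02, -8.82835675e-02, -9.95803479e-01,
         1.33404889e+03],
       [ 0.00000000e+00,  0.00000000e+00,  0.00000000e+00,
         1.00000000e+00]])}
```

View pics/top0.png

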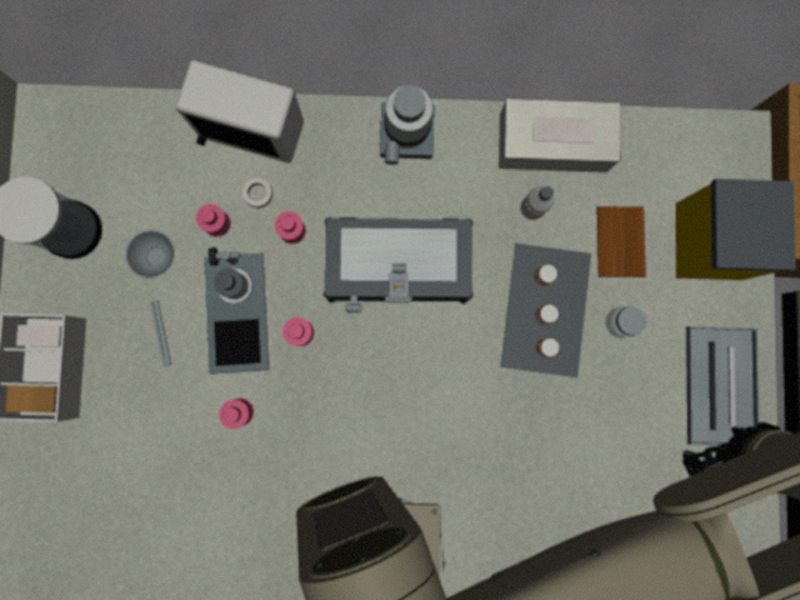

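View pics/scene0.png

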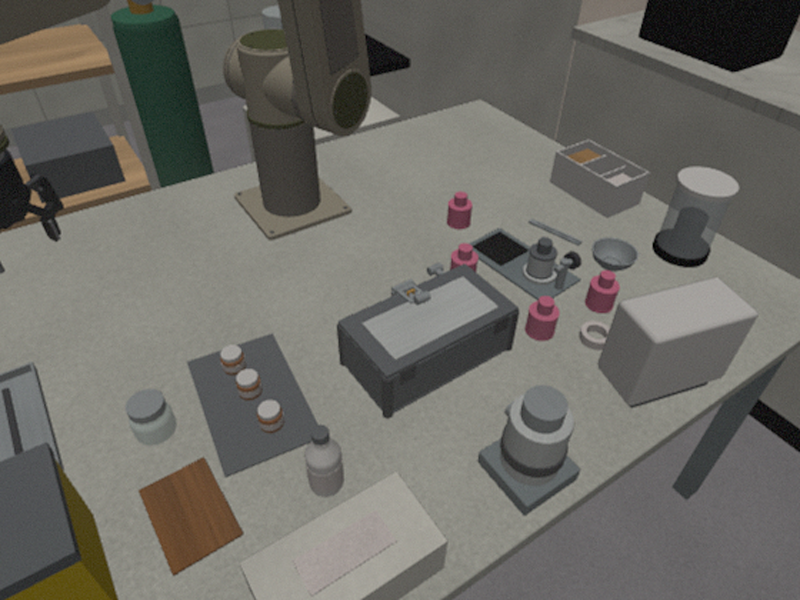

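Top view (800×600 px). Spent candidates: the grey smooth canister on the mount at (232,283). The pink look-alikes at (212,220), (290,227), (297,332) and (235,413) are rejected. There are three pots on the mat: (547,274), (548,314) and (549,347). The hasp is at (399,283) and the lid knob at (353,303). One close crop next to check the choice and pick corners.

```bash
cat > h.py <<'E'
import numpy as np, cv2
from bench import sensors, optics
from scipy.spatial.transform import Rotation as R
def ray(n,u,v,z,cal=None):
    c=cal or optics.get_calibration(n); K,P=c["camera_matrix"],c["pose"]
    d=P[:3,:3]@np.linalg.solve(K,[u,v,1.]); o=P[:3,3]
    return o+d*(z-o[2])/d[2]
def proj(n,p,cal=None):
    c=cal or optics.get_calibration(n); K,P=c["camera_matrix"],c["pose"]
    q=K@(P[:3,:3].T@(np.asarray(p,float)-P[:3,3])); return q[:2]/q[2]
def crop(n,name,box=None,im=None):
    im=optics.snapshot(n) if im is None else im
    x0,y0,x1,y1=box or (0,0,560,420); c=im[y0:y1,x0:x1,::-1]
    s=min(800/(x1-x0),600/(y1-y0)); cv2.imwrite(f"pics/{name}.png",cv2.resize(c,None,fx=s,fy=s,interpolation=cv2.INTER_CUBIC)); print("scale",s)
    return im
def to(p,yaw=None):
    "shift in tool axes & turn needed to reach TCP p with tool down at yaw"
    s=sensors.sense(); A=R.from_euler("xyz",s["tcp_rot"],degrees=True)
    d=A.inv().apply(np.asarray(p,float)-s["tool_pos"])
    t=(A.inv()*R.from_euler("xyz",[180,0,yaw],degrees=True)).as_rotvec() if yaw is not None else None
    print("t",round(s["time"],1),"tcp",s["tool_pos"].round(1),s["tcp_rot"].round(2),"gap",round(s["finger_gap"],1)); print("shift",d.round(1),"turn",None if t is None else t.round(3))
E
python3 - <<'E'
from h import *
crop("top","c1",(140,140,420,270))
E
```

```text
scale 2.857142857142857
```

View pics/c1.png

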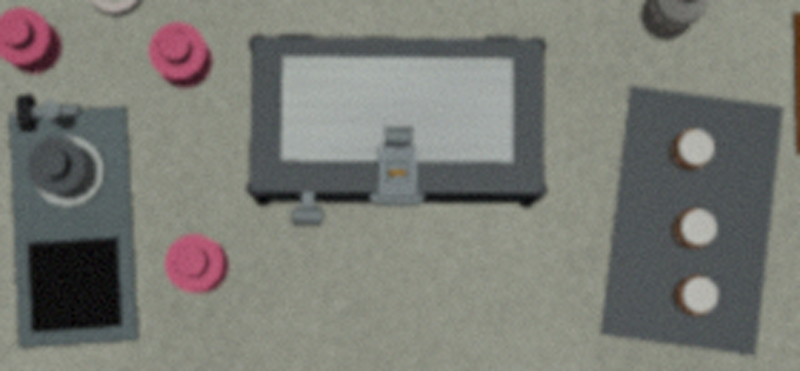

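The crop confirms it: grey spent canister on the seat ring (67,171), the pad empty at (75,284), and pinks off the mount. Three white-capped pots at (696,148), (698,228), (699,295), hasp knob (398,134), lid knob (308,215).

Run:
```python
from h import *
from scipy.optimize import least_squares
px=lambda a:(np.array(a,float)+.0)/2.857142857+140-.0
cal=optics.get_calibration("top")
def fit(name,obj,pix,x0):
    pix=px(pix)
    f=lambda q:np.concatenate([proj("top",[q[0]+o[0]*np.cos(q[2])-o[1]*np.sin(q[2]),q[1]+o[0]*np.sin(q[2])+o[1]*np.cos(q[2]),o[2]],cal)-p for o,p in zip(obj,pix)])
    s=least_squares(f,x0,loss="soft_l1"); print(name,s.x[:2].round(1),np.degrees(s.x[2]).round(2),"res px",s.fun.round(1)); return s.x
fit("case",[(-75,140,105),(-75,-140,105),(75,140,105),(75,-140,105),(-97,85,100),(-23,0,117)],[(250,193),(545,193),(250,38),(545,38),(308,215),(398,134)],[480,0,0])
m=fit("mount",[(120,60,8),(120,-60,8),(-120,-60,8),(-120,60,8),(55,0,18),(-60,0,10)],[(10,114),(127,107),(136,340),(20,347),(67,171),(75,284)],[450,250,0])
for n,o in(("seat",(55,0)),("pad",(-60,0))):
    c,s=np.cos(m[2]),np.sin(m[2]);print(n,(m[0]+o[0]*c-o[1]*s).round(1),(m[1]+o[0]*s+o[1]*c).round(1))
fit("mat",[(130,80,3),(130,-80,3),(-130,-80,3),(-130,80,3)],[(630,87),(782,106),(754,354),(601,333)],[450,-250,0])
for n,p,z in(("spentneck",(58,165),96),("pot",(696,148),43),("pot",(698,228),43),("pot",(699,295),43),("lidknob",(308,215),105),("haspknob",(398,134),122)): print(n,ray("top",*px(p),z,cal).round(1))
```

```text
case [587.9 -12.3] 1.66 res px [ 0.  -0.2 -0.  -0.1  0.5 -0.5 -0.7 -0.2  0.1  0.4  0.   0.8]
mount [479.3 312.7] 5.18 res px [-0.3 -0.5 -0.  -0.4  0.6  0.2 -0.7  0.4  0.5 -0.  -0.   0.3]
seat 534.1 317.7
pad 419.5 307.3
mat [ 505.2 -320.6] -6.08 res px [-0.  -0.7 -0.  -0.   0.3  0.3 -0.3  0.3]
spentneck [530.7 309.5  96. ]
pot [ 573.2 -314.3   43. ]
pot [ 492.6 -316.8   43. ]
pot [ 425.7 -318.3   43. ]
lidknob [489.1  69.9 105. ]
haspknob [566.5 -12.8 122. ]
```

apply_moves([
  [0, 0, 0, 0, 0, 0.144, 0],
  [0, 0, 0, 0, 0, 0.144, 0],
  [0, 0, 0, 0, 0, 0.144, 0],
  [26.1, -42.9, 0, 0, 0, 0, 0],
  [26.1, -42.9, 0, 0, 0, 0, 0],
  [26.1, -42.9, 0, 0, 0, 0, 0],
  [26.1, -42.9, 0, 0, 0, 0, 0],
  [26.1, -42.9, 0, 0, 0, 0, 0],
  [26.1, -42.9, 0, 0, 0, 0, 0],
  [26.1, -42.9, 0, 0, 0, 0, 0],
  [26.1, -42.9, 0, 0, 0, 0, 0],
  [26.1, -42.9, 0, 0, 0, 0, 0],
  [26.1, -42.9, 0, 0, 0, 0, 0],
  [26.1, -42.9, 0, 0, 0, 0, 0],
  [26.1, -42.9, 0, 0, 0, 0, 0],
  [0, 0, 0, 0, 0, 0, 0],
  [0, 0, 0, 0, 0, 0, 0],
], force=40)

```text
time: 2.28
tool_pos: [564.7, -13.9, 230.8]
tcp_rot: [180.0, 0.1, 1.7]
ft_force: [0.9, -0.1, 0.2]
finger_gap: 85.2
grip_force: 0.0
```

Run:
```python
from h import *
to([564.9,-13,110],1.66)
c=optics.get_calibration("wrist"); print(c["pose"].round(3),c["camera_matrix"].round(1))
crop("wrist","w1"); 
for p in ((564.9,-13,117.8),(587.9-97-2.5,-12.3+85-2.8,100)): print(proj("wrist",p,c)*800/560)
```

```text
t 2.3 tcp [564.7 -13.9 230.8] [1.7998e+02 6.0000e-02 1.6900e+00] gap 85.2
shift [  0.4  -0.9 120.8] turn [0.    0.001 0.001]
[[ 3.00000e-02 -9.56000e-01 -2.91000e-01  6.38165e+02]
 [-1.00000e+00 -2.90000e-02 -8.00000e-03 -1.15370e+01]
 [-0.00000e+00  2.91000e-01 -9.57000e-01  3.73207e+02]
 [ 0.00000e+00  0.00000e+00  0.00000e+00  1.00000e+00]] [[292.9   0.  276. ]
 [  0.  292.9 209.1]
 [  0.    0.    1. ]]
scale 1.4285714285714286
[393.24731962 291.89412813]
[276.27220279 382.94769509]
```

View pics/w1.png

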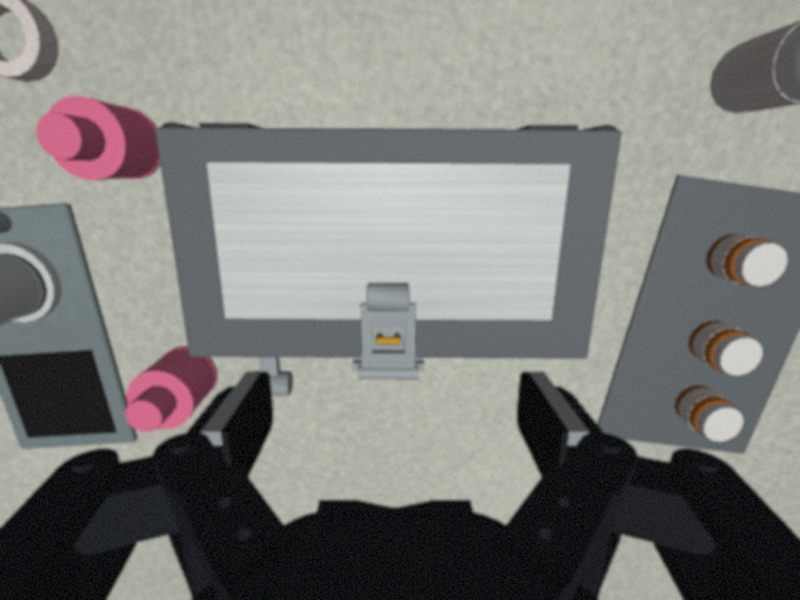

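The wrist view shows the hasp knob at (388,294), the slot and brass catch, and the lid knob at (280,383), all where predicted to within about 3 mm. I'll go down on the hasp knob.

apply_moves([
  [0.7, -0.7, 30, 0, 0, 0, 0.3],
  [0.6, -0.7, 30, 0, 0, 0, 0.3],
  [0, 0, 30, 0, 0, 0, 0.3],
  [0, 0, 20, 0, 0, 0, 0.3],
  [0, 0, 8.8, 0, 0, 0, 0.3],
  [0, 0, 0, 0, 0, 0, 1],
  [0, 0, 0, 0, 0, 0, 1],
  [0, 0, 0, 0, 0, 0, 1],
  [0, 0, 0, 0, 0, 0, 1],
  [0, 0, 0, 0, 0, 0, 1],
  [0, 0, 0, 0, 0, 0, 1],
], force=30)

```text
time: 3.7
tool_pos: [567.1, -10.0, 113.9]
tcp_rot: [-179.8, -0.1, 1.7]
ft_force: [-0.5, 10.5, -0.5]
finger_gap: 25.0
grip_force: 41.3
```

apply_moves([
  [0, -2.7, 0, 0, 0, 0, 1],
  [-1.9, 0, -8.9, 0, 0, 0, 1],
  [-3.1, 0, -8.5, 0, 0, 0, 1],
  [-4.4, 0, -7.9, 0, 0, 0, 1],
  [-5.5, 0, -7.2, 0, 0, 0, 1],
  [-6.5, 0, -6.3, 0, 0, 0, 1],
  [-7.4, 0, -5.2, 0, 0, 0, 1],
  [-8.1, 0, -4.1, 0, 0, 0, 1],
  [-8.6, 0, -2.8, 0, 0, 0, 1],
  [-8.9, 0, -1.5, 0, 0, 0, 1],
  [-9.1, 0, -0.1, 0, 0, 0, 1],
  [-9, 0, 1.2, 0, 0, 0, 1],
  [-8.7, 0, 2.5, 0, 0, 0, 1],
  [-8.2, 0, 3.8, 0, 0, 0, 1],
  [-7.5, 0, 5, 0, 0, 0, 1],
  [0, 0, 0, 0, 0, 0, 1],
])

```text
time: 5.7
tool_pos: [471.4, -12.2, 157.2]
tcp_rot: [180.0, -0.4, 1.7]
ft_force: [-5.8, 5.5, 16.7]
finger_gap: 24.7
grip_force: 31.3
```

apply_moves([
  [0, 0, 0, 0, 0, 0, 0.3],
  [0, 0, 0, 0, 0, 0, 0.3],
  [0, 0, -20, 0, 0, 0, 0.3],
  [0, 0, -40, 0, 0, 0, 0.3],
  [9.8, -42.2, 0, 0, 0, 0, 0.3],
  [9.8, -42.2, 0, 0, 0, 0, 0.3],
  [0, 0, 0, 0, 0, 0, 0.3],
  [0, 0, 0, 0, 0, 0, 0.3],
  [0, 0, 0, 0, 0, 0, 0.3],
])

```text
time: 6.82
tool_pos: [486.4, 71.5, 212.4]
tcp_rot: [180.0, 0.0, 1.6]
ft_force: [0.9, -0.6, 0.0]
finger_gap: 59.7
grip_force: 0.0
```

Run:
```python
from h import *
to([488.6,73.2,92],1.66)
c=optics.get_calibration("wrist")
crop("wrist","w2"); 
for p in ((488.6,73.2,100),sensors.sense()["tool_pos"],(588-83-29.5,-11.5,161)): print(proj("wrist",p,c)*800/560)
```

```text
t 6.8 tcp [486.4  71.5 212.4] [1.7997e+02 2.0000e-02 1.5900e+00] gap 59.7
shift [  2.2  -1.7 120.4] turn [ 0.     0.    -0.001]
scale 1.4285714285714286
[391.98723761 289.25370016]
[394.70755644 375.14701592]
[558.86229708 351.47935985]
```

View pics/w2.png

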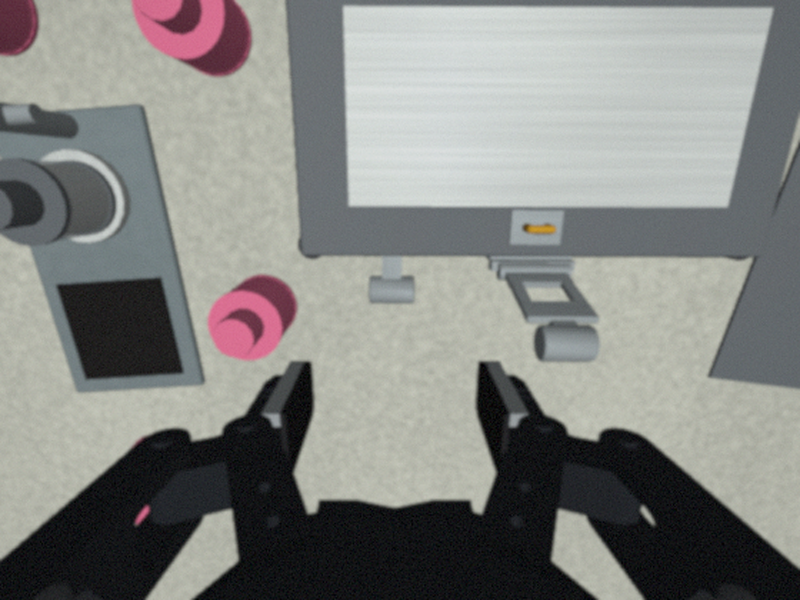

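The lid knob is at (392,289), exactly as predicted. The hasp is swung clear at (566,342).

apply_moves([
  [1.1, -0.9, 35, 0, 0, 0, 0.3],
  [1.1, -0.8, 35, 0, 0, 0, 0.3],
  [0, 0, 30, 0, 0, 0, 0.3],
  [0, 0, 20, 0, 0, 0, 0.3],
  [0, 0, 0, 0, 0, 0, 1],
  [0, 0, 0, 0, 0, 0, 1],
  [0, 0, 0, 0, 0, 0, 1],
  [0, 0, 0, 0, 0, 0, 1],
  [0, 0, 0, 0, 0, 0, 1],
], force=35)

```text
time: 8.0
tool_pos: [489.0, 73.6, 93.4]
tcp_rot: [179.9, -0.0, 1.6]
ft_force: [-3.9, -4.5, 2.0]
finger_gap: 26.9
grip_force: 37.3
```

apply_moves([
  [1.4, 0, -17.1, 0, 0, 0, 1],
  [3.1, 0, -16.9, 0, 0, 0, 1],
  [4.7, 0, -16.5, 0, 0, 0, 1],
  [6.4, 0, -16, 0, 0, 0, 1],
  [7.9, 0, -15.3, 0, 0, 0, 1],
  [9.4, 0, -14.4, 0, 0, 0, 1],
  [10.8, 0, -13.4, 0, 0, 0, 1],
  [12.1, 0, -12.2, 0, 0, 0, 1],
  [13.2, 0, -11, 0, 0, 0, 1],
  [14.3, 0, -9.6, 0, 0, 0, 1],
  [15.2, 0, -8.1, 0, 0, 0, 1],
  [15.9, 0, -6.6, 0, 0, 0, 1],
  [16.5, 0, -4.9, 0, 0, 0, 1],
  [16.9, 0, -3.3, 0, 0, 0, 1],
  [17.1, 0, -1.6, 0, 0, 0, 1],
  [17.2, 0, 0.1, 0, 0, 0, 1],
  [17.1, 0, 1.9, 0, 0, 0, 1],
  [0, 0, 0, 0, 0, 0, 1],
])

```text
time: 10.25
tool_pos: [689.6, 78.6, 258.8]
tcp_rot: [179.9, -0.2, 1.6]
ft_force: [1.9, -4.7, 1.6]
finger_gap: 26.4
grip_force: 34.5
```

apply_moves([
  [0, 0, 0, 0, 0, 0, 0.3],
  [0, 0, 0, 0, 0, 0, 0.3],
  [0, 0, -20, 0, 0, 0, 0.3],
  [0, 0, -20, 0, 0, 0, 0.2],
  [-21.5, -34.4, 0, 0, 0, 0, 0.2],
  [-21.5, -34.4, 0, 0, 0, 0, 0.2],
  [-21.5, -34.4, 0, 0, 0, 0, 0.2],
  [-21.5, -34.4, 0, 0, 0, 0, 0.2],
  [-21.5, -34.4, 0, 0, 0, 0, 0.2],
  [-21.5, -34.4, 0, 0, 0, 0, 0.2],
  [-21.5, -34.4, 0, 0, 0, 0, 0.2],
  [0, 0, 30, 0, 0, -0.061, 0.2],
  [0, 0, 30, 0, 0, 0, 0.2],
  [0, 0, 0, 0, 0, 0, 0.2],
  [0, 0, 0, 0, 0, 0, 0.2],
])

```text
time: 12.12
tool_pos: [531.3, 316.7, 239.9]
tcp_rot: [-179.9, -0.1, 5.1]
ft_force: [0.2, -0.0, 0.9]
finger_gap: 68.4
grip_force: 0.0
```

Run:
```python
from h import *
to([532,315,75],5.2)
c=optics.get_calibration("wrist")
a=crop("wrist","w3"); b=crop("top","t3",(130,120,430,330))
im=np.vstack([cv2.resize(a[:,:,::-1],(560,420)),cv2.resize(b[120:330,130:410,::-1],(560,420),interpolation=cv2.INTER_CUBIC)])
im=np.hstack([im[:420],im[420:]]); cv2.imwrite("pics/both3.png",cv2.resize(im,(800,300)))
for p in ((534,317.7,18),(534,320,18),(530.7,309.5,96),(530.7,312,96)): print(proj("wrist",p,c)*800/560)
```

```text
t 12.1 tcp [531.3 316.7 239.9] [-1.7994e+02 -1.5000e-01  5.1400e+00] gap 68.4
shift [1.000e-01 1.900e+00 1.649e+02] turn [-0.001 -0.003 -0.001]
scale 1.4285714285714286
scale 2.6666666666666665
[394.03283854 255.91877133]
[391.43695506 255.68678257]
[404.92996242 282.50779157]
[401.40877096 282.19837503]
```

View pics/w3.png

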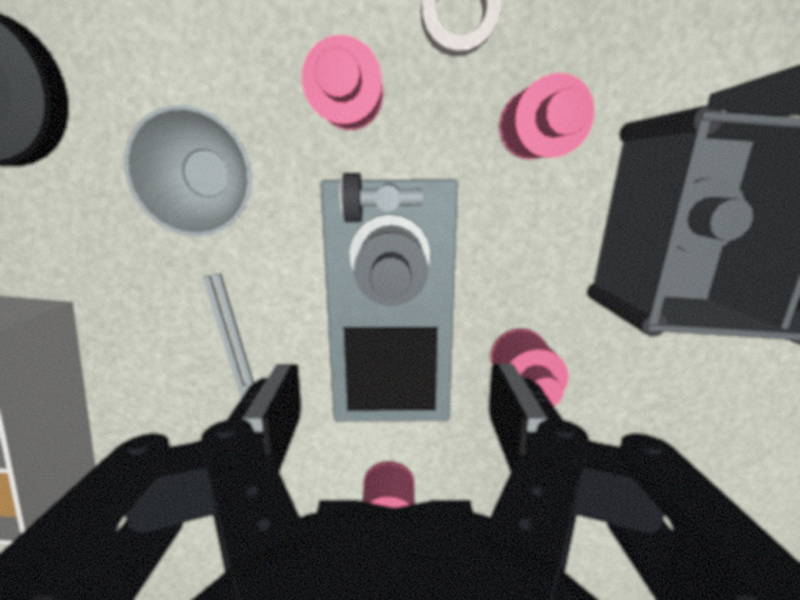

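View pics/t3.png

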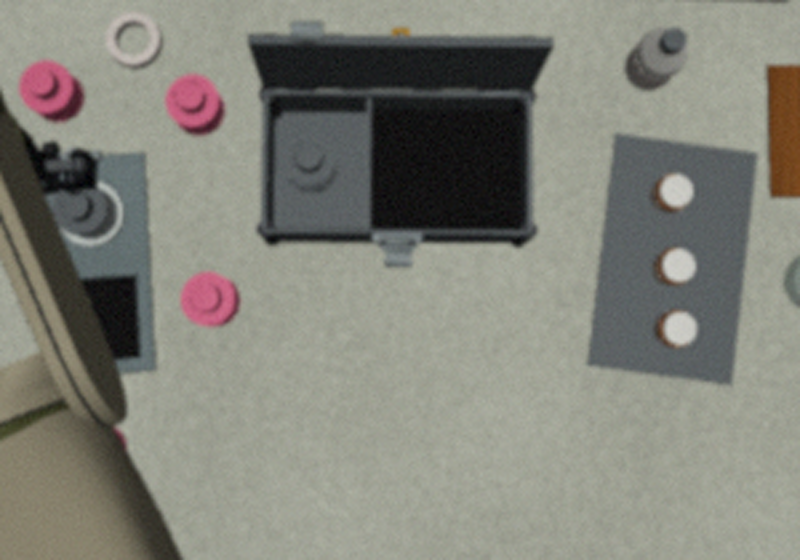

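Run:
```python
from h import *
w=cv2.imread("pics/w3.png"); t=cv2.imread("pics/t3.png")
def cr(im,x,y,s,f):
    c=im[y:y+s,x:x+s].astype(float); c=(c-c.min())/(np.percentile(c,97)-c.min())*255
    return cv2.resize(np.clip(c*1.3+20,0,255).astype(np.uint8),(f,f),interpolation=cv2.INTER_CUBIC)
a=cr(w,335,200,110,395); b=cr(t,270,110,100,395)
cv2.imwrite("pics/s4.png",np.hstack([a,b]))
```

```text
(no output)
```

View pics/s4.png

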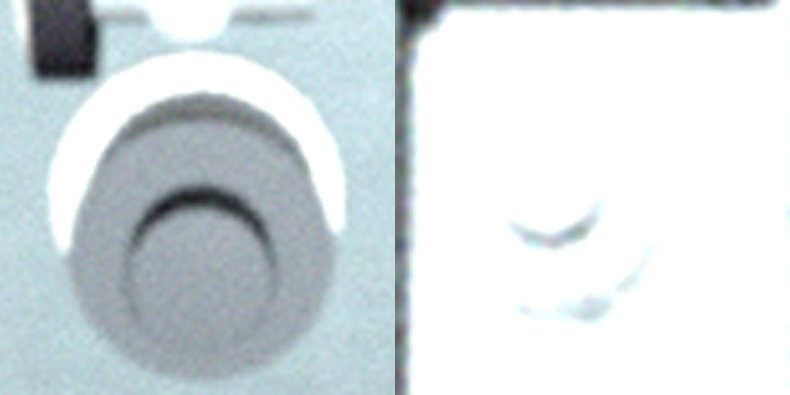

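Run:
```python
from h import *
k=1.4285714
for n,p,z in (("neck",(391,277.4),96),("body",(391.4,269.6),70),("seat",(389.9,254.6),18),("freshW",(734,219),84),("plateNL",(334,420),8),("plateNR",(450,420),8),("plateFL",(321,181),8),("plateFR",(458,180),8)): print(n,ray("wrist",p[0]/k,p[1]/k,z).round(1))
print("fresh top",ray("top",310.5/2.6667+130,157/2.6667+120,84).round(1))
for n,p in (("lf",(267,240)),("rf",(529,238))): print(ray("top",p[0]/2.6667+130,p[1]/2.6667+120,95).round(1))
to([534,321,75],5.2)
```

```text
neck [533.9 319.7  96. ]
body [533.6 319.6  70. ]
seat [535.3 321.6  18. ]
freshW [594.8  82.8  84. ]
plateNL [357.4 363.7   8. ]
plateNR [368.2 245.4   8. ]
plateFL [592.1 386.3   8. ]
plateFR [603.5 268.7   8. ]
fresh top [591.8  78.1  84. ]
[502.9 119.   95. ]
[ 512.8 -149.4   95. ]
t 12.2 tcp [531.6 316.7 240.1] [-179.92   -0.19    5.13] gap 68.1
shift [  2.3  -3.8 165.1] turn [-0.001 -0.003 -0.001]
```

apply_moves([
  [2.7, -2.9, 40, 0, 0, 0, 0.2],
  [0, 0, 40, 0, 0, 0, 0.2],
  [0, 0, 40, 0, 0, 0, 0.2],
  [0, 0, 27, 0, 0, 0, 0.2],
  [0, 0, 12, 0, 0, 0, 0.2],
  [0, 0, 8, 0, 0, 0, 0.2],
  [0, 0, 0, 0, 0, 0, 1],
  [0, 0, 0, 0, 0, 0, 1],
  [0, 0, 0, 0, 0, 0, 1],
  [0, 0, 0, 0, 0, 0, 1],
  [0, 0, 0, 0, 0, 0, 1],
], force=40)

```text
time: 13.6
tool_pos: [533.8, 320.1, 72.0]
tcp_rot: [-179.9, -0.1, 5.1]
ft_force: [-0.2, 0.1, 5.3]
finger_gap: 28.4
grip_force: 40.0
```

apply_moves([
  [0, 0, -10, 0, 0, 0, 1],
  [0, 0, -30, 0, 0, 0, 1],
  [-18.6, -0.1, 0, 0, 0, 0, 1],
  [-30, -0.1, 0, 0, 0, 0, 1],
  [-30, -0.1, 0, 0, 0, 0, 1],
  [-20, 0, 0, 0, 0, 0, 1],
  [-15, 0, 0, 0, 0, 0, 1],
  [0, 0, 25, 0, 0, 0, 1],
  [0, 0, 14, 0, 0, 0, 1],
  [0, 0, 4, 0, 0, 0, 1],
  [0, 0, 4, 0, 0, 0, 1],
  [0, 0, 0, 0, 0, 0, 1],
])

```text
time: 15.1
tool_pos: [420.4, 309.9, 64.2]
tcp_rot: [-180.0, -0.1, 5.1]
ft_force: [-0.2, -0.2, -2.0]
finger_gap: 29.3
grip_force: 39.9
```

apply_moves([
  [0, 0, 0, 0, 0, 0, 0.3],
  [0, 0, 0, 0, 0, 0, 0.3],
  [0, 0, -45, 0, 0, 0, 0.3],
  [0, 0, -60, 0, 0, 0, 0.3],
  [0, 0, -60, 0, 0, 0, 0.3],
  [25.4, 40.4, 0, 0, 0, 0, 0.3],
  [25.4, 40.4, 0, 0, 0, 0, 0.3],
  [25.4, 40.4, 0, 0, 0, 0, 0.3],
  [25.4, 40.4, 0, 0, 0, 0, 0.3],
  [25.4, 40.4, 0, 0, 0, 0, 0.3],
  [25.4, 40.4, 0, 0, 0, 0, 0.3],
  [0, 0, 0, 0, 0, -0.168, 0.3],
  [0, 0, 0, 0, 0, -0.168, 0.3],
  [0, 0, 0, 0, 0, -0.168, 0.3],
  [0, 0, 0, 0, 0, -0.168, 0.3],
  [0, 0, 0, 0, 0, -0.168, 0.3],
  [0, 0, 0, 0, 0, -0.168, 0.3],
  [0, 0, 0, 0, 0, -0.168, 0.3],
  [0, 0, 0, 0, 0, -0.168, 0.3],
  [0, 0, 0, 0, 0, -0.168, 0.3],
])

```text
time: 17.6
tool_pos: [593.3, 81.8, 228.6]
tcp_rot: [180.0, 0.0, 92.1]
ft_force: [1.0, 0.5, -0.6]
finger_gap: 59.8
grip_force: 0.0
```

Run:
```python
from h import *
to([593.5,82,62],91.66)
c=optics.get_calibration("wrist"); np.save("cal5",c["pose"])
im=optics.snapshot("wrist"); g=np.clip(im.astype(float)*2,0,255).astype(np.uint8); crop("wrist","w5",im=g)
for p in ((593.5,82,84),(593.5,82,58),(585.6,74,6),sensors.sense()["tool_pos"]): print(proj("wrist",p,c)*800/560)
print(((np.array(proj("wrist",(593.5,92,84),c))-proj("wrist",(593.5,82,84),c))*.143).round(2))
```

```text
t 17.6 tcp [593.3  81.8 228.6] [179.98   0.    92.09] gap 59.8
shift [2.000e-01 1.000e-01 1.666e+02] turn [0.    0.    0.008]
scale 1.4285714285714286
[395.30597723 281.13594924]
[395.20440932 272.67136921]
[385.85101489 267.65690333]
[396.02048601 377.39627716]
[ 0.05 -1.38]
```

View pics/w5.png

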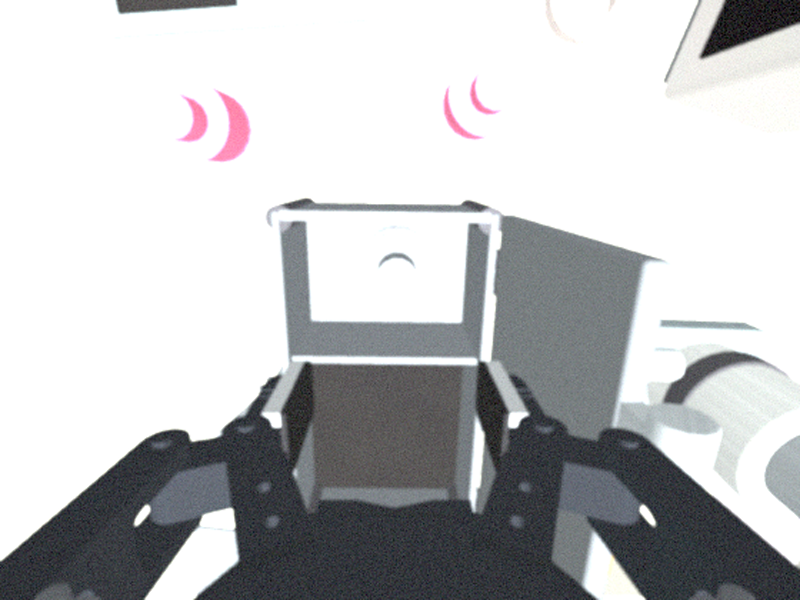

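Run:
```python
from h import *
im=cv2.cvtColor(optics.snapshot("wrist"),cv2.COLOR_RGB2GRAY).astype(float)
im=cv2.GaussianBlur(im,(3,3),0)
print(im[168:226,275:281].mean(1).round().astype(int))
for r in (184,188,190,194): print(r,im[r,255:302].round().astype(int))
```

```text
[163 162 161 162 162 162 158 147 123  93  75  78 100 129 151 160 162 162
 162 161 161 161 160 160 160 160 160 159 159 158 158 158 158 157 157 156
 156 155 155 154 154 155 156 157 157 157 156 155 154 154 154 154 154 153
 152 146 130 105]
184 [160 161 160 159 159 160 160 160 154 139 116  99 101 118 136 148 154 158
 161 161 161 162 163 162 163 163 162 161 158 152 144 131 114 104 111 130
 150 159 162 162 161 160 160 160 161 162 161]
188 [158 159 160 160 160 159 157 151 140 132 136 147 155 159 160 160 160 160
 161 161 161 161 161 162 162 162 162 161 162 162 162 161 159 153 143 137
 143 153 160 162 161 160 160 160 161 161 161]
190 [159 159 159 159 159 159 158 151 141 139 147 155 159 159 159 160 160 160
 160 161 161 160 159 160 161 160 160 161 161 161 160 161 161 160 157 151
 149 153 158 160 160 160 160 160 160 161 160]
194 [158 158 158 159 159 158 154 148 146 150 154 156 157 158 158 158 158 159
 158 158 159 159 160 161 160 160 160 160 159 159 159 159 159 159 159 156
 151 151 156 159 159 159 160 160 161 160 160]
```

apply_moves([
  [2, 0.8, 40, 0, 0, 0, 0.3],
  [0, 0, 40, 0, 0, 0, 0.3],
  [0, 0, 40, 0, 0, 0, 0.3],
  [0, 0, 28, 0, 0, 0, 0.3],
  [0, 0, 12, 0, 0, 0, 0.3],
  [0, 0, 7.6, 0, 0, 0, 0.3],
  [0, 0, 0, 0, 0, 0, 1],
  [0, 0, 0, 0, 0, 0, 1],
  [0, 0, 0, 0, 0, 0, 1],
  [0, 0, 0, 0, 0, 0, 1],
  [0, 0, 0, 0, 0, 0, 1],
  [0, 0, -10, 0, 0, 0, 1],
  [0, 0, -30, 0, 0, 0, 1],
  [0, 0, -45, 0, 0, 0, 1],
  [0, 0, -45, 0, 0, 0, 1],
  [0, 0, 0, 0, 0, 0, 1],
])

```text
time: 19.7
tool_pos: [596.9, 84.0, 196.3]
tcp_rot: [179.5, -0.0, 91.8]
ft_force: [0.5, -0.8, -4.0]
finger_gap: 28.2
grip_force: 40.2
```

apply_moves([
  [0, 0, 0, 0, 0, 0.168, 1],
  [0, 0, 0, 0, 0, 0.168, 1],
  [0, 0, 0, 0, 0, 0.168, 1],
  [0, 0, 0, 0, 0, 0.168, 1],
  [0, 0, 0, 0, 0, 0.168, 1],
  [0, 0, 0, 0, 0, 0.168, 1],
  [0, 0, 0, 0, 0, 0.168, 1],
  [0, 0, 0, 0, 0, 0.168, 1],
  [0, 0, 0, 0, 0, 0.168, 1],
  [-17, -30, 0, 0, 0, 0, 1],
  [-5, -40, 0, 0, 0, 0, 1],
  [-5, -40, 0, 0, 0, 0, 1],
  [-5, -40, 0, 0, 0, 0, 1],
  [-5, -40, 0, 0, 0, 0, 1],
  [-2, -30, 0, 0, 0, 0, 1],
  [0, -10, 0, 0, 0, 0, 1],
  [0, 0, 0, 0, 0, 0, 1],
  [0, 0, 0, 0, 0, 0, 1],
])

```text
time: 21.95
tool_pos: [534.6, 308.2, 190.2]
tcp_rot: [180.0, 0.0, 5.1]
ft_force: [0.3, -0.2, -3.8]
finger_gap: 28.5
grip_force: 40.3
```

Run:
```python
from h import *
to([535,321.3,73],5.3)
```

```text
t 21.9 tcp [534.6 308.2 190.2] [1.7995e+02 5.0000e-02 5.0900e+00] gap 28.5
shift [  1.6 -13.1 117.2] turn [ 0.001  0.001 -0.004]
```

apply_moves([
  [1.6, -13.1, 30, 0, 0, 0, 1],
  [0, 0, 40, 0, 0, 0, 1],
  [0, 0, 30, 0, 0, 0, 1],
  [0, 0, 11, 0, 0, 0, 1],
  [0, 0, 3, 0, 0, 0, 1],
  [0, 0, 2, 0, 0, 0, 1],
  [0, 0, 0, 0, 0, 0, 1],
])

```text
time: 22.82
tool_pos: [535.8, 322.9, 76.2]
tcp_rot: [-180.0, -0.1, 5.1]
ft_force: [0.5, 0.8, -2.9]
finger_gap: 28.6
grip_force: 40.3
```

apply_moves([
  [0, 0, 0, 0, 0, 0, 1],
  [0, 0, 0, 0, 0, 0, 1],
  [0, 0, 1, 0, 0, 0, 1],
  [0, 0, 0, 0, 0, 0, 1],
])

```text
time: 23.32
tool_pos: [535.2, 322.9, 74.4]
tcp_rot: [-180.0, -0.0, 5.2]
ft_force: [-0.3, -1.1, 0.5]
finger_gap: 28.6
grip_force: 40.7
```

apply_moves([
  [0, 0, -3, 0, 0, 0, 1],
  [0, 1.5, 0, 0, 0, 0, 1],
  [0, 0, 3, 0, 0, 0, 1],
  [0, 0, 0, 0, 0, 0, 1],
  [0, 0, 0.5, 0, 0, 0, 1],
  [0, 0, 0, 0, 0, 0, 1],
  [0, 0, 0, 0, 0, 0, 0.3],
  [0, 0, 0, 0, 0, 0, 0.3],
  [0, 0, 0, 0, 0, 0, 0.3],
  [0, 0, -30, 0, 0, 0, 0.3],
  [0, 0, -60, 0, 0, 0, 0.3],
  [-25, 0, -60, 0, 0, 0, 0.3],
  [0, 0, 0, 0, 0, 0, 0.3],
  [0, 0, 0, 0, 0, 0, 0.3],
])

```text
time: 25.08
tool_pos: [511.1, 319.0, 221.1]
tcp_rot: [-180.0, -0.0, 5.2]
ft_force: [-0.3, -0.5, 0.1]
finger_gap: 59.7
grip_force: 0.0
```

Run:
```python
from h import *
to([420.4,309.9,65],5.3)
c=optics.get_calibration("wrist")
im=crop("wrist","w6")
w=cv2.imread("pics/w6.png"); u,v=(proj("wrist",(500,317,40),c)*1.42857).astype(int)
for (x,y,z,r) in ((535,321.3,18,36),(535,321.3,96,15),(535,321.3,70,28),(420.4,309.9,88,15)):
    q=[proj("wrist",(x+r*np.cos(a),y+r*np.sin(a),z),c)*1.42857 for a in np.linspace(0,6.28,40)]
    cv2.polylines(w,[np.int32(np.array(q)*16)],True,(0,255,0),1,cv2.LINE_AA,4)
cv2.imwrite("pics/w6b.png",cv2.resize(w[v-130:v+170,u-150:u+150],(600,600),interpolation=cv2.INTER_CUBIC)); print(u-150,v-130)
```

```text
t 25.1 tcp [511.1 319.  221.1] [-1.7999e+02 -4.0000e-02  5.1500e+00] gap 59.7
shift [-91.3   1.  156.1] turn [-0.    -0.001 -0.003]
scale 1.4285714285714286
245 152
```

View pics/w6b.png

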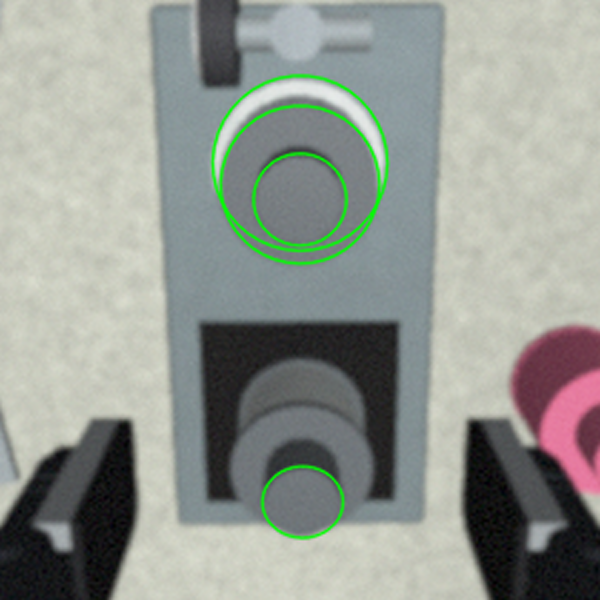

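The overlays match: fresh is centred on the seat to within 1 mm, and spent stands on the pad as expected.

apply_moves([
  [-30, 0.3, 20, 0, 0, 0, 0.3],
  [-35, 0.3, 20, 0, 0, 0, 0.3],
  [-26.3, 0.4, 30, 0, 0, 0, 0.3],
  [0, 0, 40, 0, 0, 0, 0.3],
  [0, 0, 30, 0, 0, 0, 0.3],
  [0, 0, 10, 0, 0, 0, 0.3],
  [0, 0, 6, 0, 0, 0, 0.3],
  [0, 0, 0, 0, 0, 0, 1],
  [0, 0, 0, 0, 0, 0, 1],
  [0, 0, 0, 0, 0, 0, 1],
  [0, 0, 0, 0, 0, 0, 1],
  [0, 0, 0, 0, 0, 0, 1],
  [0, 0, -10, 0, 0, 0, 1],
  [0, 0, -30, 0, 0, 0, 1],
  [0, 0, -45, 0, 0, 0, 1],
  [0, 0, -45, 0, 0, 0, 1],
  [0, 0, 0, 0, 0, 0, 1],
  [0, 0, 0, 0, 0, 0, 1],
])

```text
time: 27.38
tool_pos: [419.8, 309.5, 194.3]
tcp_rot: [180.0, 0.1, 5.1]
ft_force: [-0.5, 1.3, -2.0]
finger_gap: 28.6
grip_force: 40.0
```

Run:
```python
from h import *
to([585.6,74,61],5.15)
```

```text
t 27.4 tcp [419.8 309.5 194.3] [1.7997e+02 6.0000e-02 5.1500e+00] gap 28.6
shift [144.2 249.4 133.3] turn [ 0.     0.001 -0.   ]
```

apply_moves([
  [10, 17, 0, 0, 0, 0, 1],
  [20, 35, 0, 0, 0, 0, 1],
  [24, 41, 0, 0, 0, 0, 1],
  [24, 41, 0, 0, 0, 0, 1],
  [24, 41, 0, 0, 0, 0, 1],
  [22, 38, 0, 0, 0, 0, 1],
  [14, 25, 0, 0, 0, 0, 1],
  [6.2, 11.4, 0, 0, 0, 0, 1],
  [0, 0, 0, 0, 0, 0, 1],
  [0, 0, 30, 0, 0, 0, 1],
  [0, 0, 40, 0, 0, 0, 1],
  [0, 0, 35, 0, 0, 0, 1],
  [0, 0, 17, 0, 0, 0, 1],
  [0, 0, 6, 0, 0, 0, 1],
  [0, 0, 2, 0, 0, 0, 1],
  [0, 0, 0, 0, 0, 0, 1],
  [0, 0, 0, 0, 0, 0, 1],
])

```text
time: 29.5
tool_pos: [587.1, 74.3, 66.3]
tcp_rot: [180.0, -0.1, 5.1]
ft_force: [-0.1, -0.3, -2.4]
finger_gap: 28.6
grip_force: 40.0
```

Still hanging; I'll lower it gently, release, and rise to look at the mat.

apply_moves([
  [0, 0, 2, 0, 0, 0, 1],
  [0, 0, 1, 0, 0, 0, 1],
  [0, 0, 1, 0, 0, 0, 1],
  [0, 0, 0, 0, 0, 0, 1],
  [0, 0, 0, 0, 0, 0, 1],
])

```text
time: 30.12
tool_pos: [586.8, 74.3, 62.4]
tcp_rot: [180.0, -0.1, 5.1]
ft_force: [-5.1, -0.9, 7.7]
finger_gap: 28.6
grip_force: 41.1
```

apply_moves([
  [0, 0, 0, 0, 0, 0, 0.45],
  [0, 0, 0, 0, 0, 0, 0.45],
  [0, 0, 0, 0, 0, 0, 0.45],
  [0, 0, -20, 0, 0, 0, 0.45],
  [0, 0, -50, 0, 0, 0, 0.45],
  [0, 0, -50, 0, 0, 0, 0.4],
  [0, 0, -50, 0, 0, 0, 0.4],
  [-13.8, 41.8, 0, 0, 0, 0, 0.4],
  [-13.8, 41.8, 0, 0, 0, 0, 0.4],
  [-13.8, 41.8, 0, 0, 0, 0, 0.4],
  [-13.8, 41.8, 0, 0, 0, 0, 0.4],
  [-13.8, 41.8, 0, 0, 0, 0, 0.4],
  [-13.8, 41.8, 0, 0, 0, 0, 0.4],
  [-13.8, 41.8, 0, 0, 0, 0, 0.4],
  [-13.8, 41.8, 0, 0, 0, 0, 0.4],
  [-13.8, 41.8, 0, 0, 0, 0, 0.4],
])

```text
time: 32.12
tool_pos: [496.1, -313.0, 232.9]
tcp_rot: [179.9, -0.1, 5.1]
ft_force: [1.1, -0.5, -0.1]
finger_gap: 51.4
grip_force: 0.0
```

apply_moves([
  [0, 0, 0, 0, 0, -0.168, 0.4],
  [0, 0, 0, 0, 0, -0.168, 0.4],
  [0, 0, 0, 0, 0, -0.168, 0.4],
  [0, 0, 0, 0, 0, -0.168, 0.4],
  [0, 0, 0, 0, 0, -0.168, 0.4],
  [0, 0, 0, 0, 0, -0.168, 0.4],
  [0, 0, 0, 0, 0, -0.168, 0.4],
  [0, 0, 0, 0, 0, -0.168, 0.4],
  [0, 0, 0, 0, 0, -0.168, 0.4],
  [0, 0, 0, 0, 0, 0, 0.4],
  [0, 0, 0, 0, 0, 0, 0.4],
])

```text
time: 33.5
tool_pos: [496.4, -311.6, 231.8]
tcp_rot: [180.0, 0.0, 91.6]
ft_force: [-0.5, 0.3, -0.0]
finger_gap: 51.0
grip_force: 0.0
```

```bash
cat > pots.py <<'E'
from h import *
def pots(name=None):
    c=optics.get_calibration("wrist"); im=optics.snapshot("wrist")
    hsv=cv2.cvtColor(im,cv2.COLOR_RGB2HSV)
    m=((hsv[...,1]<45)&(hsv[...,2]>185)).astype(np.uint8)
    n,l,st,ce=cv2.connectedComponentsWithStats(cv2.morphologyEx(m,cv2.MORPH_OPEN,np.ones((3,3))))
    for i in range(1,n):
        if 250<st[i][4]<6000:
            p=ray("wrist",*ce[i],43,c); print(ce[i].round(1),"area",st[i][4],"wh",st[i][2:4],p.round(1))
    if name: crop("wrist",name,im=im)
if __name__=="__main__":
    import sys; to([500,-312,15],91.66); pots(sys.argv[1] if len(sys.argv)>1 else None)
E
python3 pots.py w7
```

```text
t 33.5 tcp [ 496.4 -311.6  231.8] [1.7996e+02 3.0000e-02 9.1560e+01] gap 51.0
shift [ -0.4   3.4 216.8] turn [ 0.001  0.001 -0.002]
[33.3 88.8] area 275 wh [31 29] [ 238.3 -213.    43. ]
[167.6 150.4] area 546 wh [28 36] [ 374.1 -273.    43. ]
[306.  169.6] area 733 wh [31 30] [ 529.4 -290.1   43. ]
[344.2 188.8] area 687 wh [30 29] [ 575.  -311.2   43. ]
[216.4 189.7] area 683 wh [30 29] [ 427.1 -316.4   43. ]
[ 17.4 319.6] area 347 wh [32 27] [ 156.3 -501.4   43. ]
[ 27.4 352.9] area 1177 wh [73 59] [ 157.7 -555.7   43. ]
[547.  358.3] area 336 wh [29 42] [ 881.8 -545.7   43. ]
scale 1.4285714285714286
```

View pics/w7.png

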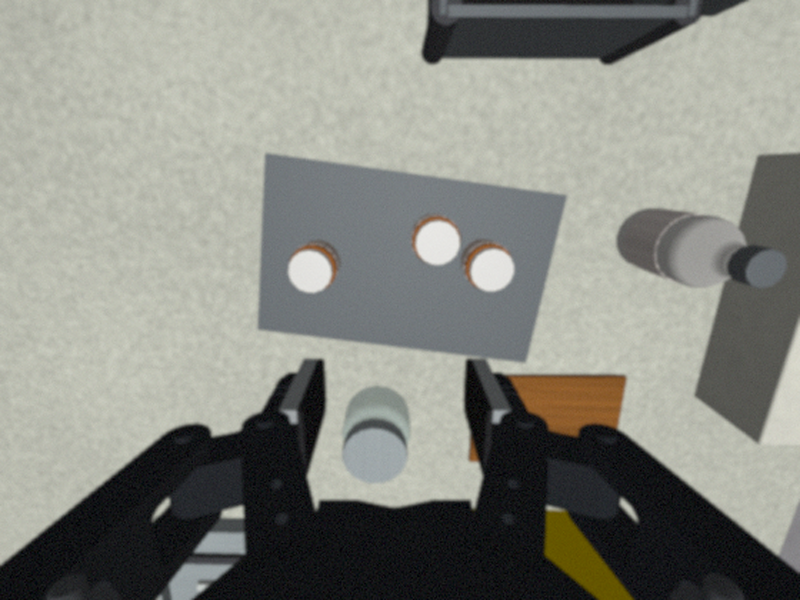

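The middle pot was knocked aside: its cap is now at (437,242), only about 50 mm from the far pot at (492,270). The near pot is at (312,271). I'll take the near one first.

apply_moves([
  [-1, -25, 30, 0, 0, 0, 0.4],
  [-1, -25, 40, 0, 0, 0, 0.4],
  [-0.9, -19.4, 40, 0, 0, 0, 0.4],
  [0, 0, 40, 0, 0, 0, 0.4],
  [0, 0, 40, 0, 0, 0, 0.4],
  [0, 0, 20, 0, 0, 0, 0.4],
  [0, 0, 9, 0, 0, 0, 0.4],
  [0, 0, 4.8, 0, 0, 0, 0.4],
  [0, 0, 0, 0, 0, 0, 0.4],
  [0, 0, 0, 0, 0, 0, 1],
  [0, 0, 0, 0, 0, 0, 1],
  [0, 0, 0, 0, 0, 0, 1],
  [0, 0, 0, 0, 0, 0, 1],
], force=30)

```text
time: 35.17
tool_pos: [427.8, -317.3, 8.4]
tcp_rot: [179.9, 0.1, 91.8]
ft_force: [0.5, 1.0, 6.0]
finger_gap: 39.2
grip_force: 30.6
```

apply_moves([
  [0, 0, -20, 0, 0, 0, 1],
  [0, 0, -50, 0, 0, 0, 1],
  [0, 0, -50, 0, 0, 0, 1],
  [0, 0, -40, 0, 0, 0, 1],
  [20.3, 17, 0, 0, 0, 0, 1],
  [30, 25, 0, 0, 0, 0, 1],
  [35, 30, 0, 0, 0, 0, 1],
  [35, 30, 0, 0, 0, 0, 1],
  [35, 30, 0, 0, 0, 0, 1],
  [30, 25, 0, 0, 0, 0, 1],
  [15, 12, 0, 0, 0, 0, 1],
  [0, 0, 0, 0, 0, 0, 1],
  [0, 0, 40, 0, 0, 0, 1],
  [0, 0, 40, 0, 0, 0, 1],
  [0, 0, 20, 0, 0, 0, 1],
  [0, 0, 0, 0, 0, 0, 1],
  [0, 0, 0, 0, 0, 0, 1],
])

```text
time: 37.3
tool_pos: [590.8, -111.9, 69.1]
tcp_rot: [179.9, 0.0, 91.8]
ft_force: [-0.1, -1.6, -0.5]
finger_gap: 39.0
grip_force: 30.4
```

```bash
python3 -c "
from h import *
to([591,-112,36],91.66)"
```

```text
t 37.3 tcp [ 590.8 -111.9   69.1] [1.7986e+02 5.0000e-02 9.1750e+01] gap 39.0
shift [-0.1  0.1 33.1] turn [0.002 0.001 0.002]
```

apply_moves([
  [0, 0, 18, 0, 0, 0, 1],
  [0, 0, 10, 0, 0, 0, 1],
  [0, 0, 3, 0, 0, 0, 1],
  [0, 0, 1.5, 0, 0, 0, 1],
  [0, 0, 0, 0, 0, 0, 1],
  [0, 0, 0, 0, 0, 0, 1],
])

```text
time: 38.05
tool_pos: [589.6, -111.0, 35.5]
tcp_rot: [-180.0, -0.0, 91.8]
ft_force: [-5.1, 1.9, 7.9]
finger_gap: 38.9
grip_force: 31.2
```

apply_moves([
  [0, 0, 0, 0, 0, 0, 0.4],
  [0, 0, 0, 0, 0, 0, 0.4],
  [0, 0, -15, 0, 0, 0, 0.4],
  [0, 0, -45, 0, 0, 0, 0.4],
  [0, 0, -45, 0, 0, 0, 0.4],
  [0, 0, -45, 0, 0, 0, 0.4],
  [-29.3, -11, 0, 0, 0, 0, 0.4],
  [-29.3, -11, 0, 0, 0, 0, 0.4],
  [-29.3, -11, 0, 0, 0, 0, 0.4],
  [-29.3, -11, 0, 0, 0, 0, 0.4],
  [-29.3, -11, 0, 0, 0, 0, 0.4],
  [-29.3, -11, 0, 0, 0, 0, 0.4],
  [0, 0, 0, 0, 0, -0.175, 0.4],
  [0, 0, 0, 0, 0, -0.175, 0.4],
  [0, 0, 0, 0, 0, -0.175, 0.4],
  [0, 0, 0, 0, 0, -0.175, 0.4],
  [0, 0, 0, 0, 0, -0.175, 0.4],
  [0, 0, 0, 0, 0, -0.175, 0.4],
  [0, 0, 0, 0, 0, 0, 0.4],
])

```text
time: 40.42
tool_pos: [529.4, -289.0, 185.7]
tcp_rot: [-180.0, 0.1, 151.9]
ft_force: [-0.2, 0.5, -0.2]
finger_gap: 51.5
grip_force: 0.0
```

```bash
python3 pots.py; python3 -c "
from h import *
to([529.4,-290.1,8],151.8)"
```

```text
t 40.4 tcp [ 529.4 -289.   185.7] [-1.8000e+02  6.0000e-02  1.5188e+02] gap 51.5
shift [ 15.3 -34.1 170.7] turn [0.000e+00 1.000e-03 1.051e+00]
[484.7 170.3] area 1207 wh [40 39] [601.2 -95.9  43. ]
[274.8 198.1] area 941 wh [36 33] [ 529.1 -290.3   43. ]
[277.5 243.9] area 824 wh [34 31] [ 574.6 -311.4   43. ]
[158.8 376.3] area 763 wh [28 42] [ 661.9 -523.4   43. ]
[422.9 410. ] area 481 wh [37 21] [ 867.4 -255.2   43. ]
t 40.5 tcp [ 529.4 -289.   185.6] [-1.8000e+02  6.0000e-02  1.5171e+02] gap 51.1
shift [ -0.4  -1.  177.6] turn [-0.     0.001 -0.002]
```

apply_moves([
  [-0.4, -1, 40, 0, 0, 0, 0.4],
  [0, 0, 45, 0, 0, 0, 0.4],
  [0, 0, 45, 0, 0, 0, 0.4],
  [0, 0, 28, 0, 0, 0, 0.4],
  [0, 0, 12, 0, 0, 0, 0.4],
  [0, 0, 7.6, 0, 0, 0, 0.4],
  [0, 0, 0, 0, 0, 0, 0.4],
  [0, 0, 0, 0, 0, 0, 1],
  [0, 0, 0, 0, 0, 0, 1],
  [0, 0, 0, 0, 0, 0, 1],
  [0, 0, 0, 0, 0, 0, 1],
  [0, 0, -20, 0, 0, 0, 1],
  [0, 0, -50, 0, 0, 0, 1],
  [0, 0, -50, 0, 0, 0, 1],
  [0, 0, -40, 0, 0, 0, 1],
  [0, 0, 0, 0, 0, 0, 1],
])

```text
time: 42.48
tool_pos: [531.6, -291.6, 173.6]
tcp_rot: [-179.9, 0.5, 151.9]
ft_force: [0.6, 0.2, -0.7]
finger_gap: 39.2
grip_force: 30.4
```

apply_moves([
  [0, 0, 0, 0, 0, 0.175, 1],
  [0, 0, 0, 0, 0, 0.175, 1],
  [0, 0, 0, 0, 0, 0.175, 1],
  [0, 0, 0, 0, 0, 0.175, 1],
  [0, 0, 0, 0, 0, 0.175, 1],
  [0, 0, 0, 0, 0, 0.175, 1],
  [26, 8, 0, 0, 0, 0, 1],
  [35, 10, 0, 0, 0, 0, 1],
  [40, 12, 0, 0, 0, 0, 1],
  [40, 12, 0, 0, 0, 0, 1],
  [40, 12, 0, 0, 0, 0, 1],
  [30, 8.8, 0, 0, 0, 0, 1],
  [15.1, 4, 0, 0, 0, 0, 1],
  [0, 0, 0, 0, 0, 0, 1],
  [0, 0, 40, 0, 0, 0, 1],
  [0, 0, 40, 0, 0, 0, 1],
  [0, 0, 20, 0, 0, 0, 1],
  [0, 0, 0, 0, 0, 0, 1],
  [0, 0, 0, 0, 0, 0, 1],
])

```text
time: 44.85
tool_pos: [590.1, -62.6, 68.9]
tcp_rot: [179.9, 0.0, 91.7]
ft_force: [0.6, 0.0, -0.4]
finger_gap: 39.1
grip_force: 30.4
```

```bash
python3 -c "
from h import *
to([589.5,-62,36],91.66)"
```

```text
t 44.9 tcp [590.1 -62.6  68.9] [1.7986e+02 4.0000e-02 9.1750e+01] gap 39.1
shift [ 0.6 -0.6 32.9] turn [0.002 0.001 0.002]
```

apply_moves([
  [0.6, -0.6, 18, 0, 0, 0, 1],
  [0, 0, 10, 0, 0, 0, 1],
  [0, 0, 3, 0, 0, 0, 1],
  [0, 0, 1.4, 0, 0, 0, 1],
  [0, 0, 0, 0, 0, 0, 1],
  [0, 0, 0, 0, 0, 0, 0.4],
  [0, 0, 0, 0, 0, 0, 0.4],
  [0, 0, -15, 0, 0, 0, 0.4],
  [0, 0, -45, 0, 0, 0, 0.4],
  [0, 0, -45, 0, 0, 0, 0.4],
  [0, 0, -45, 0, 0, 0, 0.4],
  [-35.5, -3.2, 0, 0, 0, 0, 0.4],
  [-35.5, -3.2, 0, 0, 0, 0, 0.4],
  [-35.5, -3.2, 0, 0, 0, 0, 0.4],
  [-35.5, -3.2, 0, 0, 0, 0, 0.4],
  [-35.5, -3.2, 0, 0, 0, 0, 0.4],
  [-35.5, -3.2, 0, 0, 0, 0, 0.4],
  [-35.5, -3.2, 0, 0, 0, 0, 0.4],
  [0, 0, 0, 0, 0, 0, 0.4],
  [0, 0, 0, 0, 0, 0, 0.4],
])

```text
time: 47.35
tool_pos: [573.6, -310.1, 185.3]
tcp_rot: [180.0, -0.0, 91.8]
ft_force: [0.3, 0.5, -0.6]
finger_gap: 51.1
grip_force: 0.0
```

```bash
python3 pots.py; python3 -c "
from h import *
to([574.8,-311.3,8],91.7)"
```

```text
t 47.4 tcp [ 573.6 -310.1  185.3] [ 1.7997e+02 -1.0000e-02  9.1760e+01] gap 51.1
shift [  0.3 -73.7 170.2] turn [ 0.    -0.     0.002]
[278.  198.7] area 933 wh [35 34] [ 575.2 -311.2   43. ]
[157.3 374.9] area 680 wh [32 31] [ 434.7 -538.8   43. ]
[406.3 390.2] area 1536 wh [58 64] [ 743.6 -553.6   43. ]
t 47.4 tcp [ 573.7 -309.7  185.2] [ 1.7998e+02 -1.0000e-02  9.1800e+01] gap 51.2
shift [ -1.7   0.9 177.2] turn [ 0.    -0.     0.002]
```

apply_moves([
  [-1.5, 1.1, 40, 0, 0, 0, 0.4],
  [0, 0, 45, 0, 0, 0, 0.4],
  [0, 0, 45, 0, 0, 0, 0.4],
  [0, 0, 28, 0, 0, 0, 0.4],
  [0, 0, 12, 0, 0, 0, 0.4],
  [0, 0, 7.2, 0, 0, 0, 0.4],
  [0, 0, 0, 0, 0, 0, 0.4],
  [0, 0, 0, 0, 0, 0, 1],
  [0, 0, 0, 0, 0, 0, 1],
  [0, 0, 0, 0, 0, 0, 1],
  [0, 0, 0, 0, 0, 0, 1],
  [0, 0, -20, 0, 0, 0, 1],
  [0, 0, -50, 0, 0, 0, 1],
  [0, 0, -50, 0, 0, 0, 1],
  [0, 0, -40, 0, 0, 0, 1],
  [0, 0, 0, 0, 0, 0, 1],
])

```text
time: 49.4
tool_pos: [577.2, -313.6, 174.4]
tcp_rot: [179.5, 0.3, 91.8]
ft_force: [-0.3, 0.3, -1.7]
finger_gap: 38.6
grip_force: 30.4
```

apply_moves([
  [20.7, 1.3, 0, 0, 0, 0, 1],
  [35, 3, 0, 0, 0, 0, 1],
  [43, 3, 0, 0, 0, 0, 1],
  [43, 3, 0, 0, 0, 0, 1],
  [43, 3, 0, 0, 0, 0, 1],
  [43, 3, 0, 0, 0, 0, 1],
  [36, 3, 0, 0, 0, 0, 1],
  [22, 2, 0, 0, 0, 0, 1],
  [13, 1, 0, 0, 0, 0, 1],
  [0, 0, 0, 0, 0, 0, 1],
  [0, 0, 40, 0, 0, 0, 1],
  [0, 0, 40, 0, 0, 0, 1],
  [0, 0, 20, 0, 0, 0, 1],
  [0, 0, 0, 0, 0, 0, 1],
  [0, 0, 0, 0, 0, 0, 1],
])

```text
time: 51.28
tool_pos: [588.9, -13.0, 69.2]
tcp_rot: [179.9, 0.0, 91.8]
ft_force: [0.5, -0.9, -0.1]
finger_gap: 39.0
grip_force: 30.4
```

```bash
python3 -c "
from h import *
to([588.1,-12,36],91.66)"
```

```text
t 51.3 tcp [588.9 -13.   69.2] [1.7987e+02 2.0000e-02 9.1750e+01] gap 39.0
shift [ 1.1 -0.9 33.2] turn [0.002 0.    0.002]
```

apply_moves([
  [1.1, -0.9, 18, 0, 0, 0, 1],
  [0, 0, 10, 0, 0, 0, 1],
  [0, 0, 3, 0, 0, 0, 1],
  [0, 0, 1.6, 0, 0, 0, 1],
  [0, 0, 0, 0, 0, 0, 1],
  [0, 0, 0, 0, 0, 0, 0.4],
  [0, 0, 0, 0, 0, 0, 0.4],
  [0, 0, -15, 0, 0, 0, 0.4],
  [0, 0, -45, 0, 0, 0, 0.4],
  [0, 0, -60, 0, 0, 0, 0.4],
  [0, 0, -60, 0, 0, 0, 0.4],
  [-25, 0, -60, 0, 0, 0, 0.4],
  [0, 0, 0, 0, 0, 0, 0.4],
])

```text
time: 52.9
tool_pos: [590.5, -37.3, 281.0]
tcp_rot: [179.3, 0.2, 91.7]
ft_force: [-0.2, -0.0, -0.3]
finger_gap: 51.3
grip_force: 0.0
```

```bash
python3 -c "
from h import *
im=optics.snapshot('wrist'); crop('wrist','w8',im=np.clip(im*1.5,0,255).astype(np.uint8))
to([689.6,78.6,330],1.66)"
```

```text
scale 1.4285714285714286
t 53.0 tcp [589.2 -36.5 277.2] [1.7959e+02 8.0000e-02 9.1710e+01] gap 50.9
shift [111.9 104.2 -52.2] turn [ 0.007 -0.005  1.572]
```

View pics/w8.png

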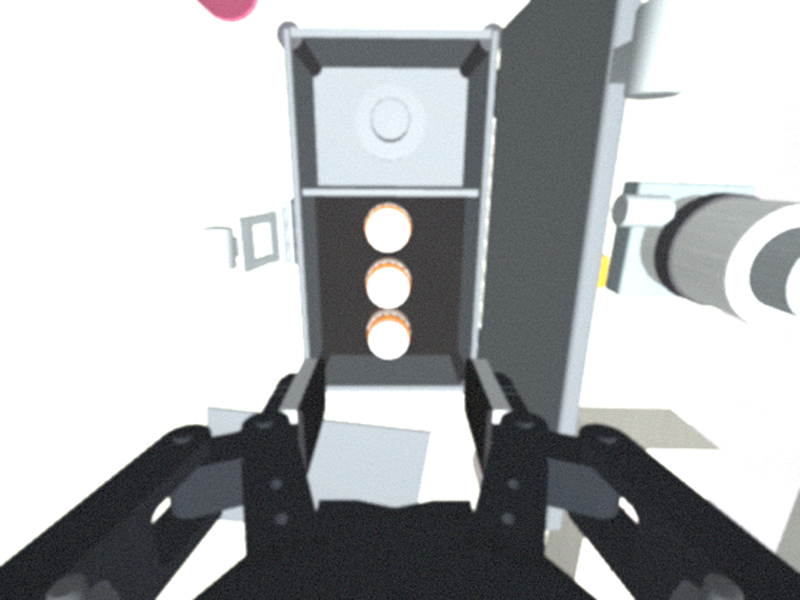

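All three pots stand in a row on the foam (388,230), (388,285), (388,338), and spent is upright in the bay at (391,120). Next is shutting the lid.

apply_moves([
  [0, 0, -25, 0, 0, 0.175, 0.4],
  [0, 0, -27, 0, 0, 0.175, 0.4],
  [0, 0, 0, 0, 0, 0.175, 0.3],
  [0, 0, 0, 0, 0, 0.175, 0.3],
  [0, 0, 0, 0, 0, 0.175, 0.3],
  [0, 0, 0, 0, 0, 0.175, 0.3],
  [0, 0, 0, 0, 0, 0.175, 0.3],
  [0, 0, 0, 0, 0, 0.175, 0.3],
  [0, 0, 0, 0, 0, 0.172, 0.3],
  [25.9, -28, 0, 0, 0, 0, 0.3],
  [25.9, -28, 0, 0, 0, 0, 0.3],
  [25.9, -28, 0, 0, 0, 0, 0.3],
  [26, -28.1, 0, 0, 0, 0, 0.3],
  [0, 0, 0, 0, 0, 0, 0.3],
  [0, 0, 0, 0, 0, 0, 0.3],
])

```text
time: 54.82
tool_pos: [687.2, 79.6, 323.2]
tcp_rot: [180.0, 0.1, 1.7]
ft_force: [-0.5, -0.2, 0.4]
finger_gap: 59.7
grip_force: 0.0
```

```bash
python3 -c "
from h import *
to([690,78.6,259],1.66)
print(proj('wrist',[690,78.6,266])*1.42857)
im=optics.snapshot('wrist'); crop('wrist','w9',im=im)"
```

```text
t 54.8 tcp [687.2  79.6 323.2] [1.7998e+02 1.4000e-01 1.7300e+00] gap 59.7
shift [ 2.9  1.1 64.2] turn [0.    0.002 0.001]
[396.83897615 317.41105369]
scale 1.4285714285714286
```

View pics/w9.png

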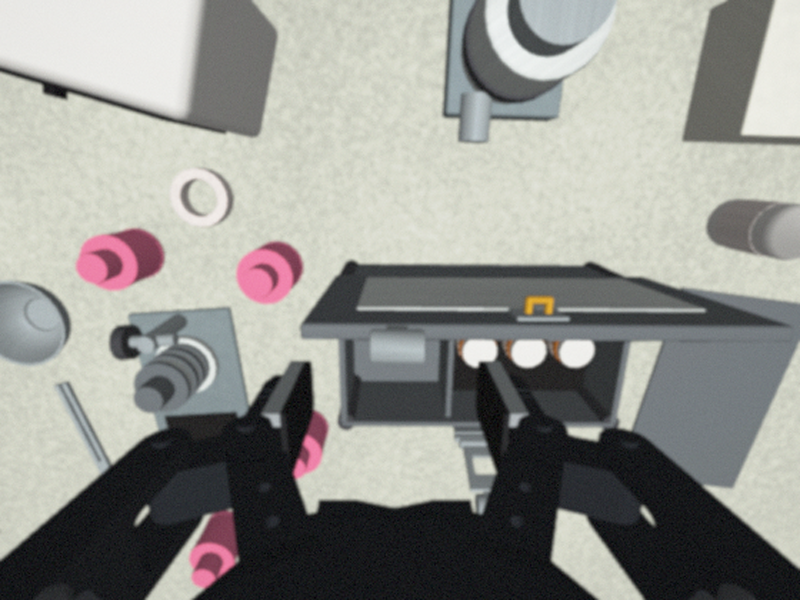

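```bash
python3 -c "
from h import *
k=1.42857
for z in (262,266): print(ray('wrist',397/k,346/k,z).round(1), ray('wrist',397/k,330/k,z+9).round(1))
im=cv2.cvtColor(cv2.imread('pics/w9.png'),cv2.COLOR_BGR2GRAY); print(im[320:376:2,396])"
```

```text
[672.4  77.5 262. ] [685.   77.9 271. ]
[674.1  77.6 266. ] [686.5  78.  275. ]
[ 61  64  90  87  85  97 121 133 148 155 165 177 180 187 190 189 185 173
 174 171 158 140 129 124 126 126 127 127]
```

apply_moves([
  [-12, 1.4, 20, 0, 0, 0, 0.3],
  [0, 0, 25, 0, 0, 0, 0.3],
  [0, 0, 14, 0, 0, 0, 0.3],
  [0, 0, 6, 0, 0, 0, 0.3],
  [0, 0, 0, 0, 0, 0, 1],
  [0, 0, 0, 0, 0, 0, 1],
  [0, 0, 0, 0, 0, 0, 1],
  [0, 0, 0, 0, 0, 0, 1],
  [0, 0, 0, 0, 0, 0, 1],
], force=40)

```text
time: 56.0
tool_pos: [676.4, 78.1, 261.0]
tcp_rot: [-180.0, -0.1, 1.7]
ft_force: [-0.7, 1.4, 5.7]
finger_gap: 26.9
grip_force: 42.2
```

apply_moves([
  [-17.2, 0, -0.3, 0, 0, 0, 1],
  [-17.1, 0, 1.4, 0, 0, 0, 1],
  [-16.9, 0, 3.1, 0, 0, 0, 1],
  [-16.5, 0, 4.8, 0, 0, 0, 1],
  [-16, 0, 6.4, 0, 0, 0, 1],
  [-15.2, 0, 8, 0, 0, 0, 1],
  [-14.4, 0, 9.4, 0, 0, 0, 1],
  [-13.4, 0, 10.8, 0, 0, 0, 1],
  [-12.2, 0, 12.1, 0, 0, 0, 1],
  [-10.9, 0, 13.3, 0, 0, 0, 1],
  [-9.6, 0, 14.3, 0, 0, 0, 1],
  [-8.1, 0, 15.2, 0, 0, 0, 1],
  [-6.5, 0, 15.9, 0, 0, 0, 1],
  [-4.9, 0, 16.5, 0, 0, 0, 1],
  [-3.2, 0, 16.9, 0, 0, 0, 1],
  [-1.6, 0, 17.1, 0, 0, 0, 1],
  [0, 0, 0, 0, 0, 0, 1],
  [0, 0, 0, 0, 0, 0, 1],
])

```text
time: 58.25
tool_pos: [489.7, 73.5, 93.0]
tcp_rot: [-179.9, 0.3, 1.7]
ft_force: [-8.2, 6.1, -1.4]
finger_gap: 26.8
grip_force: 60.8
```

apply_moves([
  [4, 0, 4, 0, 0, 0, 1],
  [0, 0, 4, 0, 0, 0, 1],
  [0, 0, 2, 0, 0, 0, 1],
  [0, 0, 0, 0, 0, 0, 1],
  [0, 0, 0, 0, 0, 0, 1],
])

```text
time: 58.88
tool_pos: [490.4, 73.6, 81.8]
tcp_rot: [-179.9, 0.7, 1.7]
ft_force: [-22.1, 5.3, 3.8]
finger_gap: 26.4
grip_force: 61.6
```

apply_moves([
  [0, 0, 0, 0, 0, 0, 0.3],
  [0, 0, 0, 0, 0, 0, 0.3],
  [0, 0, 0, 0, 0, 0, 0.3],
  [0, 0, -20, 0, 0, 0, 0.3],
  [0, 0, -25, 0, 0, 0, 0.3],
  [0, 0, 0, 0, 0, 0, 1],
  [0, 0, 0, 0, 0, 0, 1],
  [0, 0, 0, 0, 0, 0, 1],
  [0, 0, 0, 0, 0, 0, 1],
])

```text
time: 60.0
tool_pos: [495.7, 72.4, 128.8]
tcp_rot: [180.0, 0.1, 1.7]
ft_force: [-0.8, 1.1, 0.2]
finger_gap: -0.1
grip_force: 0.0
```

```bash
python3 -c "
from h import *
to([488.6,73.2,109],1.66)"
```

```text
t 60.0 tcp [495.7  72.4 128.8] [1.80e+02 9.00e-02 1.71e+00] gap -0.1
shift [-7.  -1.  19.8] turn [0.    0.001 0.001]
```

apply_moves([
  [-7, -1, 0, 0, 0, 0, 1],
  [0, 0, 10, 0, 0, 0, 1],
  [0, 0, 5, 0, 0, 0, 1],
  [0, 0, 3, 0, 0, 0, 1],
  [0, 0, 2, 0, 0, 0, 1],
  [0, 0, 2, 0, 0, 0, 1],
  [0, 0, 0, 0, 0, 0, 1],
])

```text
time: 60.88
tool_pos: [489.3, 73.3, 109.2]
tcp_rot: [180.0, 0.0, 1.7]
ft_force: [-8.2, -1.0, 12.9]
finger_gap: -0.1
grip_force: 6.8
```

apply_moves([
  [0, 0, 2, 0, 0, 0, 1],
  [0, 0, 1, 0, 0, 0, 1],
  [0, 0, 0, 0, 0, 0, 1],
])

```text
time: 61.25
tool_pos: [489.5, 73.3, 108.8]
tcp_rot: [180.0, -0.0, 1.7]
ft_force: [-21.2, -2.4, 36.9]
finger_gap: -0.2
grip_force: 18.1
```

Run:
```python
from h import *
c=optics.get_calibration("wrist"); s=sensors.sense(); P=c["pose"].copy()
P[:3,3]+=np.array([486.4,71.5,212.4])-s["tool_pos"]; cc={"camera_matrix":c["camera_matrix"],"pose":P}
for f in np.arange(1.9,2.45,.05):
    p=(505+60.5*np.cos(f),-11.8,110+60.5*np.sin(f)); print(f.round(2),np.round(p,1),(proj("wrist",p,cc)*1.42857).round(1))
to([470,-12,230],1.66)
```

```text
1.9 [485.4 -11.8 167.3] [567.3 338.2]
1.95 [482.6 -11.8 166.2] [565.5 342.8]
2.0 [479.8 -11.8 165. ] [563.7 347.1]
2.05 [477.1 -11.8 163.7] [561.9 351.1]
2.1 [474.5 -11.8 162.2] [560.  354.8]
2.15 [471.9 -11.8 160.6] [558.1 358.1]
2.2 [469.4 -11.8 158.9] [556.1 361.1]
2.25 [467.  -11.8 157.1] [554.2 363.8]
2.3 [464.7 -11.8 155.1] [552.2 366.2]
2.35 [462.5 -11.8 153. ] [550.2 368.3]
2.4 [460.4 -11.8 150.9] [548.2 370. ]
2.45 [458.4 -11.8 148.6] [546.2 371.4]
t 61.2 tcp [489.5  73.3 108.8] [ 1.7999e+02 -2.0000e-02  1.7200e+00] gap -0.2
shift [ -22.    84.7 -121.2] turn [ 0.    -0.     0.001]
```

apply_moves([
  [0, 0, -30, 0, 0, 0, 1],
  [0, 0, -45, 0, 0, 0, 0.3],
  [0, 0, -48, 0, 0, 0, 0.3],
  [-3.1, 28.3, 0, 0, 0, 0, 0.3],
  [-3.1, 28.3, 0, 0, 0, 0, 0.3],
  [-3.2, 28.4, 0, 0, 0, 0, 0.3],
  [0, 0, 0, 0, 0, 0, 0.3],
  [0, 0, 0, 0, 0, 0, 0.3],
])

```text
time: 62.25
tool_pos: [482.5, -11.7, 227.7]
tcp_rot: [-180.0, -0.0, 1.7]
ft_force: [0.8, 0.8, -0.5]
finger_gap: 59.3
grip_force: 0.0
```

Run:
```python
from h import *
to([482.6,-11.8,160.5],1.66)
c=optics.get_calibration("wrist"); im=optics.snapshot("wrist"); g=cv2.GaussianBlur(cv2.cvtColor(im,cv2.COLOR_RGB2GRAY),(3,3),0)
u,v=proj("wrist",(482.6,-11.8,166.2),c); print(u,v)
u,v=int(u),int(v); print("col",v-30,g[v-30:v+30:2,u]); print("row",u-40,g[v,u-40:u+40:2])
```

```text
t 62.2 tcp [482.5 -11.7 227.7] [-1.7998e+02 -1.0000e-02  1.6800e+00] gap 59.3
shift [ 0.1  0.2 67.2] turn [-0. -0.  0.]
276.5002299491298 223.7771112336534
col 193 [181 177 144 100  97  97 108 137 130  97  92 107 123 137 147 158 163 161
 158 149 139 135 171 182 181 184 184 184 178 177]
row 236 [180 181 180 180 182 179 179 180 179 178 175 156 156 159 158 157 158 158
 158 156 158 157 156 155 155 154 153 153 149 154 178 183 184 185 185 183
 183 181 182 185]
```

apply_moves([
  [0.1, 0.2, 30, 0, 0, 0, 0.3],
  [0, 0, 22, 0, 0, 0, 0.3],
  [0, 0, 10, 0, 0, 0, 0.3],
  [0, 0, 5, 0, 0, 0, 0.3],
  [0, 0, 0, 0, 0, 0, 0.3],
  [0, 0, 0, 0, 0, 0, 1],
  [0, 0, 0, 0, 0, 0, 1],
  [0, 0, 0, 0, 0, 0, 1],
  [0, 0, 0, 0, 0, 0, 1],
  [0, 0, 0, 0, 0, 0, 1],
], force=30)

```text
time: 63.55
tool_pos: [482.9, -11.8, 161.6]
tcp_rot: [-180.0, -0.1, 1.7]
ft_force: [-1.8, 4.9, 5.5]
finger_gap: 25.2
grip_force: 31.2
```

apply_moves([
  [8.1, 0, -2.6, 0, 0, 0, 1],
  [8.3, 0, -1.4, 0, 0, 0, 1],
  [8.5, 0, -0.2, 0, 0, 0, 1],
  [8.4, 0, 0.9, 0, 0, 0, 1],
  [8.2, 0, 2.1, 0, 0, 0, 1],
  [7.8, 0, 3.2, 0, 0, 0, 1],
  [7.3, 0, 4.3, 0, 0, 0, 1],
  [6.6, 0, 5.3, 0, 0, 0, 1],
  [5.8, 0, 6.1, 0, 0, 0, 1],
  [4.9, 0, 6.9, 0, 0, 0, 1],
  [3.9, 0, 7.5, 0, 0, 0, 1],
  [2.8, 0, 8, 0, 0, 0, 1],
  [1.7, 0, 8.3, 0, 0, 0, 1],
  [0, 0, 0, 0, 0, 0, 1],
  [0, 0, 0, 0, 0, 0, 1],
])

```text
time: 65.42
tool_pos: [569.9, -9.6, 116.2]
tcp_rot: [180.0, -0.7, 1.7]
ft_force: [13.0, 3.8, 6.8]
finger_gap: 25.3
grip_force: 40.6
```

apply_moves([
  [0, 0, 0, 0, 0, 0, 0.3],
  [0, 0, 0, 0, 0, 0, 0.3],
  [0, 0, 0, 0, 0, 0, 0.3],
  [0, 0, -25, 0, 0, 0, 0.3],
  [0, 0, -20, 0, 0, 0, 0.3],
  [0, 0, 0, 0, 0, 0, 1],
  [0, 0, 0, 0, 0, 0, 1],
  [0, 0, 0, 0, 0, 0, 1],
  [0, 0, 0, 0, 0, 0, 1],
])

```text
time: 66.55
tool_pos: [564.2, -9.7, 156.4]
tcp_rot: [-180.0, 0.1, 1.7]
ft_force: [0.1, -1.1, -0.4]
finger_gap: -0.3
grip_force: 0.0
```

```bash
python3 -c "
from h import *
to([565,-9.8,127],1.66)"
```

```text
t 66.5 tcp [564.2  -9.7 156.4] [-1.7999e+02  8.0000e-02  1.7100e+00] gap -0.3
shift [ 0.8  0.2 29.4] turn [-0.     0.001  0.001]
```

apply_moves([
  [0.8, 0.2, 15, 0, 0, 0, 1],
  [0, 0, 7, 0, 0, 0, 1],
  [0, 0, 4, 0, 0, 0, 1],
  [0, 0, 3, 0, 0, 0, 1],
  [0, 0, 1.5, 0, 0, 0, 1],
  [0, 0, 0, 0, 0, 0, 1],
  [0, 0, 0, 0, 0, 0, 1],
])

```text
time: 67.42
tool_pos: [565.6, -9.9, 127.0]
tcp_rot: [180.0, -0.0, 1.7]
ft_force: [-0.2, 0.3, 1.6]
finger_gap: -0.2
grip_force: 1.0
```

apply_moves([
  [0, 0, 1.5, 0, 0, 0, 1],
  [0, 0, 1, 0, 0, 0, 1],
  [0, 0, 0, 0, 0, 0, 1],
])

```text
time: 67.8
tool_pos: [565.8, -9.9, 126.5]
tcp_rot: [180.0, -0.1, 1.7]
ft_force: [-8.7, -0.4, 16.8]
finger_gap: -0.1
grip_force: 8.5
```

Firmly against the stop. I'll retract and take a last look.

apply_moves([
  [0, 0, -20, 0, 0, 0, 1],
  [0, 0, -50, 0, 0, 0, 1],
  [0, 0, -50, 0, 0, 0, 1],
  [0, 0, -50, 0, 0, 0, 1],
  [-30, 0, 0, 0, 0, 0, 0.5],
  [-30, 0, 0, 0, 0, 0, 0.5],
  [0, 0, 0, 0, 0, 0, 0.5],
  [0, 0, 0, 0, 0, 0, 0.5],
])

```text
time: 68.8
tool_pos: [506.0, -11.7, 294.8]
tcp_rot: [180.0, -0.1, 1.7]
ft_force: [-0.4, 0.3, -0.0]
finger_gap: 42.4
grip_force: 0.0
```

```bash
python3 -c "
from h import *
crop('wrist','w10')"
```

```text
scale 1.4285714285714286
```

View pics/w10.png

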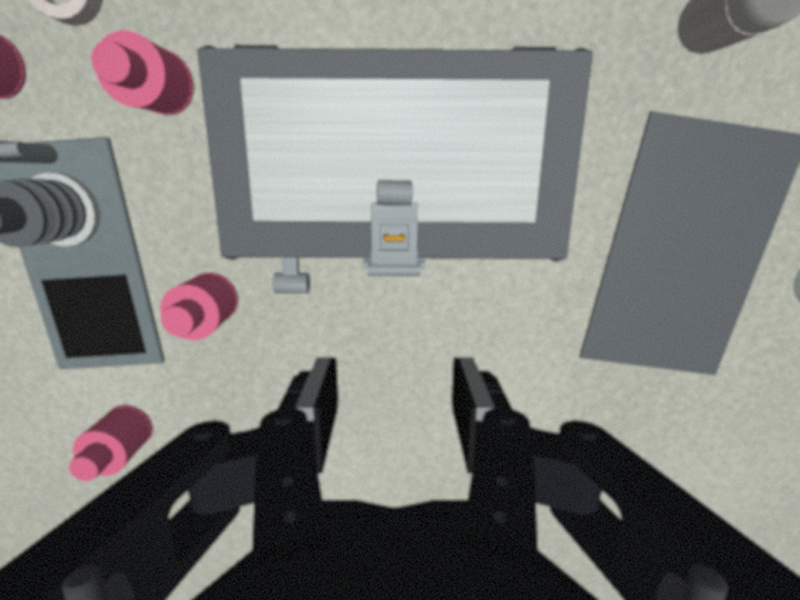

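The last view shows the lid shut and the hasp flat over its catch (394,238). The banded fresh canister stands on the seat (40,212), and the mat and pad are empty.

```bash
python3 -c "
from bench import r
print(r.hand_in())"
```

```text
the job is handed in; nothing more can be done
None
```

The job is done and handed in at about 69 s: the fresh canister is centred on the seat, the spent one is in the bay, all three pots are on the foam, the lid is shut and the hasp lies flat over its catch.

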